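# Roll the spare idler wheel into its parking tray

## Task

The metal idler wheel (a spare for the pump drive) stands on its rim on the bench. Keeping it upright, roll it on its rim (do not lift, drag or lay it down) along the bench into the open mouth of the parking tray, gently over the low hump without pressing down hard on it, and on along the pocket floor until it pushes the sprung end stop in by about half its travel, without ever driving the stop to the end of its travel. Then let it settle back, standing by itself in the pocket between hump and stop, let go, and leave the other things on the bench where they are.

Things in the scene. Friction and masses are not known exactly. Their poses are not given: they have to be found in the camera images.
- wheel_hub (a point): Centre of the idler wheel: aluminium disc, diameter 80 mm, 24 mm thick, 0.26 to 0.46 kg, on its rim, centre 40 mm above what it stands on. y: axle, level while upright; at the start z is up and x level, along the rolling direction (heading into the tray within about 0.75 rad), then both turn with the disc. It rolls away easily when nudged.
- hub_tip (a point): End of the spindle on the wheel's +y side, on the axle 20 mm from the centre. The steel spindle, 20 mm in diameter with flat ends, runs through the wheel in a bearing and stands out 8 mm from each face, 40 mm over both ends. Pinched by its two ends it stays still in the fingers while the wheel turns freely on it, so the wheel can be led along and steered.
- tray: Grey parking tray fixed on the bench. Origin on the bench at the middle of its open mouth; x runs into the tray (the rolling direction), y across, z up. A ramp from x = 0 to 25 mm rises 3 mm to a flat deck that ends at x = 200 mm. Side rails 15 mm high, 34 mm apart inside from x = 30 mm on; from x = -4 to 30 mm they flare to about 44 mm.
- tray_mid (a point): Point on the tray's deck, 115 mm inside the mouth on its middle line, 3 mm above the bench, axes as the tray. On the deck a white cradle is clamped in a different, unmeasured place each time: its pocket centre lies within 17 mm of this point along x, exactly where must be felt or seen. Let the wheel rise and sink over its hump: the clamp does not bear being pressed with more than 20 N.
- tray_end (a point): Middle of the deck's far end, axes as the tray. Cradle shape, counted along x from its pocket centre: slope from -52 to -32 mm rising 3 mm, flat hump top to -15.5 mm, sharp drop to the deck (pocket floor), face of the end stop at +41 mm at the height of the wheel's centre, housing 61 mm high behind. The wheel's centre is 46 mm above the bench on the hump, 43 mm in the pocket.
- plunger (a joint): Sprung end stop of the cradle: 0 = fully out, grows as the wheel presses it in along the tray's x, in m; travel 12 mm. It starts to give at about 2 N and stiffens by 0.7 N per mm (about 6.3 N half-way, 10.5 N at the end).
- vial_c (a point): Bystander: small amber jar 28 mm wide, 45 mm high, loose, near the tray; point at its centre.
- collar_c (a point): Bystander: steel ring 40 mm wide, 14 mm high, loose, near the tray; point at its centre.
- tiprack_c (a point): Bystander: white box of pipette tips 80 x 120 x 54 mm, loose; point at its centre.
- beaker_c (a point): Bystander: empty beaker 64 mm wide, 85 mm high, loose; point at its centre.
- driver_c (a point): Bystander: screwdriver 170 mm long lying on the bench; point at about its middle.
- bottle_c (a point): Bystander: white bottle 60 mm wide, 130 mm high, loose; point at its centre.
- lid_c (a point): Bystander: round metal lid 84 mm wide lying flat with a small knob, 22 mm high; point at its centre.
Mind the look-alikes: they are no part of the job. Leave any orange or pink look-alike of the part that bears wheel_hub alone.

How it is judged:
By the outcome, as a careful person would: the job done as asked, in the order asked, and still so for the second after the job is handed in, with the robot touching nothing.
It also fails if it takes over 70 s, if anything falls off the work surface, if the arm or the gripper's body presses on something with over 40 N, if the wrist force passes 120 N, or if a joint passes its speed limit or range.

## Robot

A 7-joint arm with a two-finger parallel gripper is mounted at the origin on the work surface. World frame = base frame: x ahead of the robot, y to its left, z up, the work surface at z = 0. Lengths are in mm, angles in degrees, forces in N, time in s.
With the tool pointing down it reaches from about 400 to 750 mm from the base axis. Payload 19.5 kg.
Tool frame: the origin (TCP) lies on the centre line of the jaws, within the pads' length; the fingertips stand manip.tips_ahead ahead of it and the grasp point (between the pads) lies 3 mm ahead of it (manip.tips_ahead is the distance from the TCP to the fingertips, in mm); x points along the fingers, z is the direction in which the jaws open and shut, and the axes are right-handed (so a half turn about x gives the same grasp; the last joint's range is limited). The gripper opens to 85 mm and grips with 20 to 120 N. Pads are 22 mm wide; open, the fingers measure 114 mm over their backs; the gripper's body (76 mm by 85 mm) begins 54 mm behind the grasp point. The pads swing forward as they close: fully open they stand 13 mm farther back than shut.
Start: joints at [68.027, 40.479, -1.581, 85.061, 1.261, 54.483, -4.326], TCP at [192.723, -541.715, 253.268] pointing down, gripper open.
Joint ranges: [-155.06, 155.06], [-18.47, 123.98], [-90, 86.84], [0, 140.48], [-83.41, 263.41], [0, 116], [-161.91, 161.91]. Speed limits (degrees/s): [108.29, 108.29, 147.25, 147.25, 172.46, 172.46, 172.46].

## Interface

Orientations are given as a 3x3 rotation matrix whose columns are the frame's x, y, z axes.
In Python, from rig import manip gives the robot as it stands.
- The arm moves only by the shell command python3 -m creep 'ROWS' [FORCE]. ROWS is JSON, a list of rows, each an object with "dp": the shift along the tool's x, y, z in m, a list of three; "dr": the turn, a rotation vector about the tool's x, y, z in rad, a list of three; "gripper": the finger opening in m, from 0 to 0.0854. A call has 1 to 12 rows; each row shifts and turns the commanded pose from where the row before left it, along the tool's axes as they then stand; what a row does not reach is not made up. A row lasts 1/8 s, in which the tool goes at most 62.5 mm and 10.7 degrees, less where a joint would pass 70% of its speed; a pose out of reach is approached as far as the arm can. A call is refused whole if a number of a shift passes 0.0625 or a number of a turn 0.188, either way. A call with a gripper value outside its range is refused whole. The fingers move at their own pace and stop on an object; FORCE is the grip in N (left out, the last holds). Time passes only in rows, so rows that do not move let the fingers close. It gives the time, the measured TCP pose, the force and the opening at its end, in the units of the state.
- manip.sense(): the state, without advancing time (a new reading comes with each control period).
- manip.snapshot(name): name is "scene" or "top"; returns a dict with "pixels" (384x512x3 uint8, blue, green, red), "fx", "fy", "cx", "cy" (pixels), "origin" and "rotation" of the camera in the world. Camera axes: x right, y down, z forward; pixel columns grow to the right and rows downward; lengths in mm; the calibration is good to about 2 mm. A picture is of the moment at which its call begins. There is no depth.
- manip.job_done(): hands the job in, once; it reports no verdict.
Trained networks look in a picture, given as the dict that the camera call returned (one of the last four; its "shot" number tells which), for a name from the list of things; names that differ only in an ending like _2 or _b are one class to them, and where a whole thing is asked for, a point or a joint stands for the part that bears it (a point fixed in the world has none). Each returns a list of dicts, best first, with "p" (0 to 1); they miss things now and then, are a little off and sometimes report something else, mostly with a low value. They report only what shows in the picture. A call takes as long as a camera call. They do not tell look-alikes from the thing itself.
- manip.outline_of(target, picture): "pixels" (384x512 bool, what is visible of it) and "bbox" ([left, top, right, bottom] in pixels, round what is visible of it).
The state is a dict: "clock": time; "q": joint angles; "dq": joint speeds; "effort": joint torques, N m; "position": TCP position; "eef_rot": TCP orientation; "ft_force": force on the tool from outside, world axes, zero at the start; "torque": the same for the moment, N m; "grip_width": finger opening in mm.
Only numpy, scipy, OpenCV 4.12 (cv2) and the standard library are available. Lean on these libraries where they do the work, as an engineer would, in place of code of your own. Each camera call takes 0.05 s, during which the arm holds its last target.

## Working session

There is one attempt and no reset: what is moved stays moved. The work goes in short steps, Python scripts to look and compute and a shell command to move; the robot and the scene stay as the last step left them, time stands still between calls to the robot, and variables do not carry over. Pictures are saved under pics/ and viewed, and the job is handed in when it is done.

```bash
ls; mkdir -p pics
python3 - <<'E'
from rig import manip
import cv2
s=manip.sense(); print(s); print(manip.tips_ahead)
for n in("scene","top"):
    p=manip.snapshot(n); cv2.imwrite(f"pics/{n}0.png",p["pixels"])
    print({k:v for k,v in p.items() if k!="pixels"})
    for t in["wheel_hub","hub_tip","tray","plunger","vial_c","collar_c"]:
        print(n,t,[(round(d["p"],2),d["bbox"]) for d in manip.outline_of(t,p)][:4])
E
```

```text
pics
{'clock': 0.0, 'q': array([68.02588291, 40.51355835, -1.58047557, 85.08351067,  1.26224306,
       54.48087956, -4.32625196]), 'dq': array([ 0.01368781,  0.02103383, -0.02207252, -0.09439529, -0.03048067,
        0.14438826,  0.04379388]), 'effort': array([-8.41607089e-04, -8.83209372e+01,  1.23327624e+00, -2.36164480e+01,
        1.66214467e-02,  6.49568203e-03, -9.95325354e-05]), 'position': array([ 192.64502374, -541.52769736,  252.83507729]), 'eef_rot': array([[-4.27355535e-04,  9.42150783e-01,  3.35189080e-01],
       [ 9.67497538e-04,  3.35189343e-01, -9.42150290e-01],
       [-9.99999441e-01, -7.83385314e-05, -1.05477358e-03]]), 'ft_force': array([ 0.12149984,  1.0232364 , -0.18895029]), 'torque': array([-0.05390669, -0.02205746, -0.02327962]), 'grip_width': 85.27459223800574}
22.0
{'fx': 414.2760583556721, 'fy': 414.2760583556721, 'cx': 254.12920054238333, 'cy': 189.64744102621094, 'origin': array([1400.24342166,   35.00492459,  772.12955804]), 'rotation': array([[-0.02462603,  0.65658091, -0.75385348],
       [ 0.9996846 ,  0.0124585 , -0.02180563],
       [-0.00492527,
[... 752 characters left out ...]
otation': array([[-0.0175977 , -0.99292781,  0.11740816],
       [-0.99984222,  0.01719176, -0.00446944],
       [ 0.00241938, -0.11746828, -0.99307369]]), 'shot': 2}
top wheel_hub [(0.69, [222.9, 232.8, 240.7, 255.7]), (0.66, [167.6, 210.2, 185.8, 236.3]), (0.57, [189.6, 181.4, 216.5, 192.2]), (0.52, [159.0, 166.9, 174.3, 189.8])]
top hub_tip [(0.7, [226.5, 239.5, 243.9, 258.5]), (0.64, [165.6, 211.1, 184.4, 237.2]), (0.56, [187.9, 177.0, 213.8, 194.7]), (0.53, [155.0, 170.0, 174.6, 192.1])]
top tray [(0.63, [259.5, 199.9, 322.3, 221.5]), (0.55, [137.2, 202.2, 153.5, 228.5])]
top plunger []
top vial_c [(0.44, [262.1, 200.5, 321.4, 222.6])]
top collar_c [(0.55, [190.1, 182.0, 212.6, 195.0])]
```

Run:
```python
import cv2
a=cv2.imread("pics/scene0.png")[110:260,130:430]; cv2.imwrite("pics/s0c.png",cv2.resize(a,(800,400),interpolation=cv2.INTER_CUBIC))
a=cv2.imread("pics/top0.png")[130:290,110:350]; cv2.imwrite("pics/t0c.png",cv2.resize(a,(800,533),interpolation=cv2.INTER_CUBIC))
```

```text
(no output)
```

View pics/scene0.png

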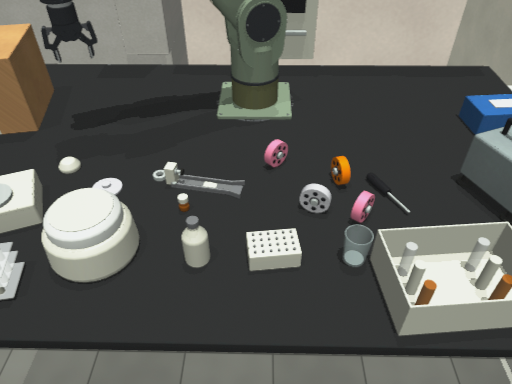

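View pics/top0.png

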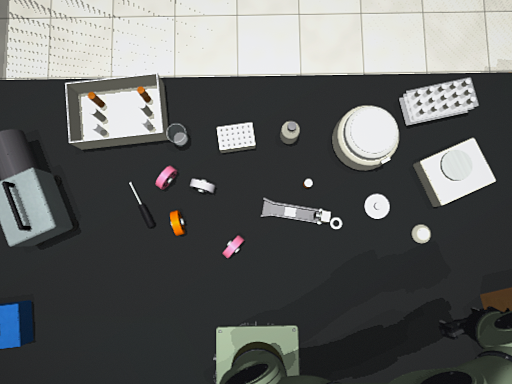

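View pics/s0c.png

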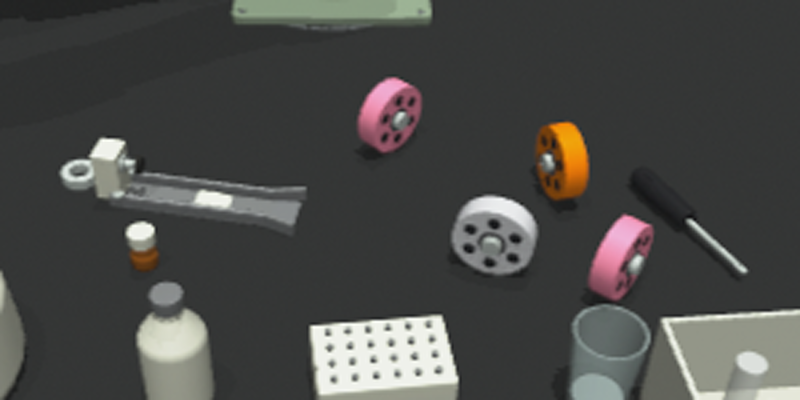

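View pics/t0c.png

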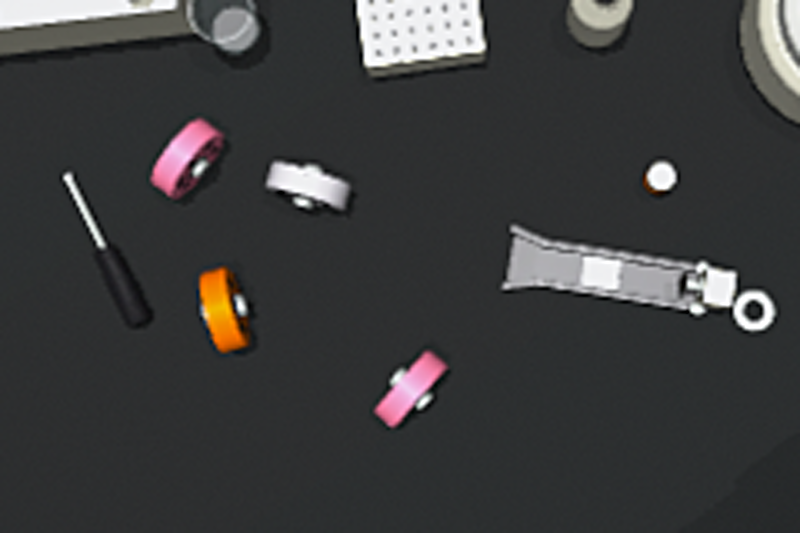

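The metal wheel is at scene (315,198) and top (202,186). The things that could be taken for it are:
- pink wheel: scene (276,153), top (233,246)
- pink wheel: scene (363,206), top (166,177)
- orange wheel: scene (340,170), top (177,222)

I choose the unpainted aluminium one and will confirm it in the crop. The tray is at top (260–322, 200–222) with its mouth to the left. The hump patch is at about (290,212), and the housing is at about (323,216).

```bash
cat > h.py <<'E'
import numpy as np,cv2
from rig import manip
def proj(p,P):
    P=np.atleast_2d(P); c=(P-p["origin"])@p["rotation"]
    return np.c_[p["fx"]*c[:,0]/c[:,2]+p["cx"],p["fy"]*c[:,1]/c[:,2]+p["cy"]]
def ray(p,uv):
    u=np.array([(uv[0]-p["cx"])/p["fx"],(uv[1]-p["cy"])/p["fy"],1.]); return p["origin"],p["rotation"]@u
def onz(p,uv,z):
    o,d=ray(p,uv); return o+d*(z-o[2])/d[2]
def rect(p,z,x0,x1,y0,y1,s):
    # output: right = -y, down=-x (like top view), s px/mm
    W=np.array([[x1,y1,z],[x1,y0,z],[x0,y0,z],[x0,y1,z]],float)
    src=proj(p,W).astype(np.float32); w=int((y1-y0)*s);h=int((x1-x0)*s)
    H=cv2.getPerspectiveTransform(src,np.float32([[0,0],[w,0],[w,h],[0,h]]))
    return cv2.warpPerspective(p["pixels"],H,(w,h),flags=cv2.INTER_CUBIC)
def snap():
    return manip.snapshot("scene"),manip.snapshot("top")
def tri(ps,uvs):
    A=np.zeros((3,3));b=np.zeros(3)
    for p,uv in zip(ps,uvs):
        o,d=ray(p,uv);d=d/np.linalg.norm(d);M=np.eye(3)-np.outer(d,d);A+=M;b+=M@o
    return np.linalg.solve(A,b)
E
python3 - <<'E'
from h import *
import pickle
s,t=snap(); pickle.dump((s,t),open("p0.pkl","wb"))
for p,n in((s,"s"),(t,"t")):
    for name in("wheel_hub","tray"):
        for d in manip.outline_of(name,p):
            b=d["bbox"]; c=((b[0]+b[2])/2,(b[1]+b[3])/2)
            print(n,name,round(d["p"],2),np.round(b),np.round(onz(p,c,40 if name=="wheel_hub" else 5)))
E
```

```text
s wheel_hub 0.78 [266. 139. 286. 162.] [378.  73.  40.]
s wheel_hub 0.7 [350. 190. 376. 222.] [618. 292.  40.]
s wheel_hub 0.7 [333. 162. 351. 185.] [485. 255.  40.]
s wheel_hub 0.56 [298. 187. 331. 216.] [604. 169.  40.]
s tray 0.6 [172. 174. 244. 198.] [ 505. -122.    5.]
t wheel_hub 0.72 [157. 165. 175. 190.] [616. 290.  40.]
t wheel_hub 0.7 [223. 233. 242. 255.] [394.  75.  40.]
t wheel_hub 0.67 [192. 181. 214. 194.] [580. 169.  40.]
t wheel_hub 0.56 [168. 210. 189. 235.] [467. 250.  40.]
t tray 0.62 [261. 199. 321. 225.] [ 498. -121.    5.]
t tray 0.2 [190. 181. 216. 194.] [584. 174.   5.]
```

Run:
```python
from h import *
import pickle
s,t=pickle.load(open("p0.pkl","rb"))
# tray region, y from 0 to -260, x 440..570
for p,n in((s,"s"),(t,"t")):
    for z in (3,):
        im=rect(p,z,430,580,-260,0,3)
        for k in range(0,260,20): cv2.line(im,(k*3,0),(k*3,6 if k%100 else 15),(0,255,255),1)
        for k in range(0,150,10): cv2.line(im,(0,k*3),(6 if k%50 else 15,k*3),(0,255,255),1)
        cv2.imwrite(f"pics/tr_{n}{z}.png",im)
ims=[cv2.resize(s["pixels"][180:225,292:337],(390,390),interpolation=cv2.INTER_CUBIC),cv2.resize(t["pixels"][165:210,180:225],(390,390),interpolation=cv2.INTER_CUBIC)]
cv2.imwrite("pics/wh.png",np.hstack(ims))
```

```text
(no output)
```

View pics/tr_s3.png

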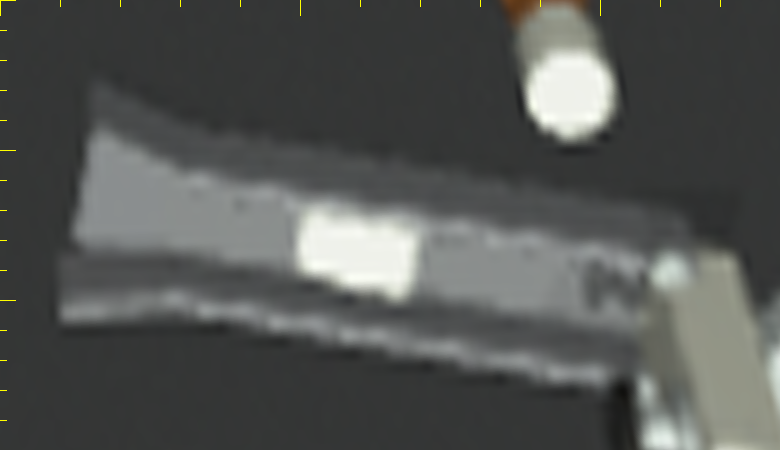

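View pics/tr_t3.png

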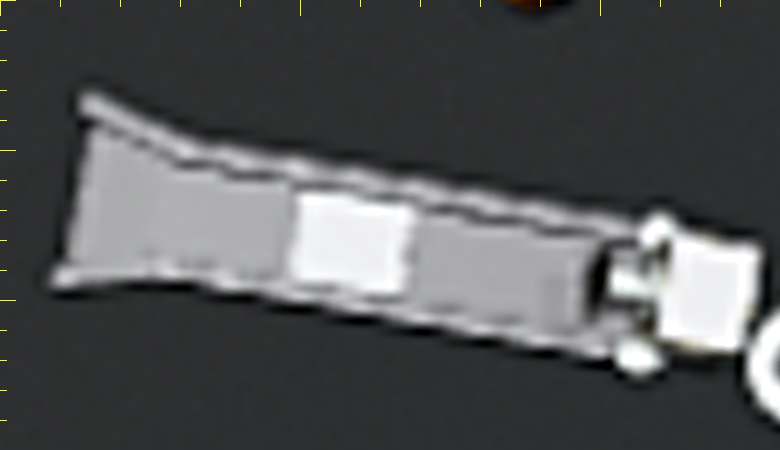

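View pics/wh.png

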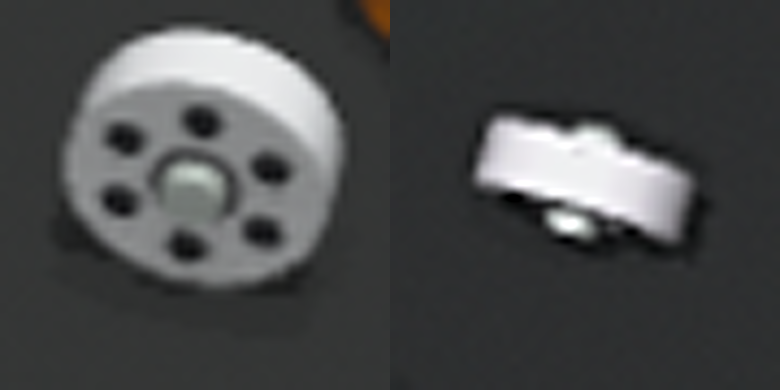

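Run:
```python
from h import *
import pickle
s,t=pickle.load(open("p0.pkl","rb"))
def edges(im,lo,hi,thr,u):
    c=im[:,u].astype(float); v=np.where(c>thr)[0]; v=v[(v>lo)&(v<hi)]
    def sub(i,j): return i+(thr-c[i])/(c[j]-c[i])*(j-i)
    return sub(v[0]-1,v[0]),sub(v[-1]+1,v[-1])
im=cv2.cvtColor(rect(t,15,430,580,-260,0,3),cv2.COLOR_BGR2GRAY)
print(im[200,20:30],im[230,150:160])
U=np.arange(210,585,3);E=np.array([edges(im,90,400,100,u) for u in U])
y=-U/3
for k in (0,1):
    pf=np.polyfit(y,580-E[:,k]/3,1); r=580-E[:,k]/3-np.polyval(pf,y); print("edge",pf,r.std())
mid=580-E.mean(1)/3; pf=np.polyfit(y,mid,1);print("mid x=a*y+b",pf,"angle",np.degrees(np.arctan2(-pf[0],-1)), "width",(E[:,1]-E[:,0]).mean()/3*np.cos(np.arctan(pf[0])))
d=np.array([-pf[0],-1]);d/=np.linalg.norm(d)
# mouth and hump profiles along axis, from both views
n=np.array([-d[1],d[0]])
for p,nm in((t,"top"),(s,"scene")):
  for z in(0,3,6):
    prof=[]
    A=np.arange(0,240,0.5)
    g=cv2.cvtColor(p["pixels"],cv2.COLOR_BGR2GRAY).astype(np.float32)
    for a in A:
        acc=0
        for off in(-6,-3,0,3,6):
            q=np.array([pf[1],0.])+d*a+n*off
            uv=proj(p,[q[0],q[1],z])[0]; acc+=cv2.getRectSubPix(g,(1,1),(float(uv[0]),float(uv[1])))[0,0]/5
        prof.append(acc)
    prof=np.array(prof);dd=np.diff(cv2.GaussianBlur(prof[None],(1,1),0)[0])
    dd=np.convolve(np.gradient(prof),np.ones(5)/5,"same")
    pk=[(A[i],round(dd[i],1)) for i in range(2,len(A)-2) if abs(dd[i])==abs(dd[i-2:i+3]).max() and abs(dd[i])>2.5]
    print(nm,z,pk)
print(d,n)
```

```text
[46 46 46 46 46 47 47 47 47 47] [176 176 176 176 176 176 176 176 176 176]
edge [1.84241485e-01 5.44508259e+02] 0.500357852802719
edge [1.80997073e-01 4.96711090e+02] 0.48359821997035496
mid x=a*y+b [1.82619279e-01 5.20609675e+02] angle -169.6507290928218 width 46.59825736806906
top 0 [(np.float64(26.0), np.float64(13.6)), (np.float64(100.5), np.float64(7.2)), (np.float64(138.0), np.float64(-6.6)), (np.float64(199.5), np.float64(-12.6)), (np.float64(206.0), np.float64(17.4)), (np.float64(214.0), np.float64(-2.8)), (np.float64(224.0), np.float64(11.1))]
top 3 [(np.float64(26.0), np.float64(13.6)), (np.float64(100.5), np.float64(7.3)), (np.float64(138.0), np.float64(-6.7)), (np.float64(199.0), np.float64(-12.6)), (np.float64(205.5), np.float64(17.6)), (np.float64(214.0), np.float64(-3.1)), (np.float64(224.0), np.float64(10.8))]
top 6 [(np.float64(26.0), np.float64(13.6)), (np.float64(100.0), np.float64(7.4)), (np.float64(137.5), np.float64(-6.7)), (np.float64(198.5), np.float64(-12.7)), (np.float64(205.0), np.float64(17.8)), (np.float64(213.5), np.float64(-2.9)), (np.float64(223.5), np.float64(10.6))]
scene 0 [(np.float64(28.0), np.float64(8.7)), (np.float64(102.5), np.float64(7.1)), (np.float64(142.5), np.float64(-6.9)), (np.float64(199.0), np.float64(-3.2)), (np.float64(221.5), np.float64(5.1))]
scene 3 [(np.float64(27.0), np.float64(8.4)), (np.float64(101.5), np.float64(9.3)), (np.float64(141.0), np.float64(-8.4)), (np.float64(197.5), np.float64(-3.5)), (np.float64(219.0), np.float64(3.4))]
scene 6 [(np.float64(26.0), np.float64(8.5)), (np.float64(100.5), np.float64(9.4)), (np.float64(140.0), np.float64(-9.1)), (np.float64(197.0), np.float64(-3.1)), (np.float64(227.5), np.float64(2.6))]
[-0.17964823 -0.98373092] [ 0.98373092 -0.17964823]
```

```bash
cat > wf.py <<'E'
from h import *
from scipy.optimize import minimize
def cyl(c,yaw,R,h0,h1):
    d=np.array([np.cos(yaw),np.sin(yaw),0]);n=np.array([-d[1],d[0],0]);a=np.linspace(0,2*np.pi,48)
    return np.vstack([c+n*h+R*(np.cos(a)[:,None]*d+np.sin(a)[:,None]*np.array([0,0,1])) for h in(h0,h1)])
K=6
def sil(p,c,yaw,org,size):
    m=np.zeros((size*K,size*K),np.uint8)
    for R,h in((40,12),(10,20)):
        q=(proj(p,cyl(c,yaw,R,-h,h))-org+0.5)*K
        cv2.fillConvexPoly(m,cv2.convexHull(np.round(q*16).astype(np.int32)),255,shift=4)
    return cv2.resize(m,(size,size),interpolation=cv2.INTER_AREA).astype(float)/255
def mask(p,org,size):
    im=p["pixels"][org[1]:org[1]+size,org[0]:org[0]+size].astype(float).mean(2)
    return np.clip((im-55)/(115-55),0,1)
E
python3 - <<'E'
from wf import *
import pickle
s,t=pickle.load(open("p0.pkl","rb"))
S=44
for name,views in(("top",[(t,(180,165))]),("scene",[(s,(292,180))]),("both",[(t,(180,165)),(s,(292,180))])):
    ms=[]
    for p,o in views:
        m=mask(p,o,S)
        # keep main component
        n,l,st,_=cv2.connectedComponentsWithStats((m>0.3).astype(np.uint8)); k=1+st[1:,4].argmax()
        f=(l==k).astype(np.uint8); f=cv2.dilate(f,np.ones((3,3),np.uint8)); m=m*f
        if name=="scene" or p is s:
            f2=(m>0.5).astype(np.uint8);cs,_=cv2.findContours(f2,0,2);cv2.drawContours(f2,cs,-1,1,-1);m=np.maximum(m,cv2.erode(f2,np.ones((3,3),np.uint8)))
        ms.append(m)
    def cost(v):
        return sum(((sil(p,np.array([v[0],v[1],40.]),v[2],np.array(o),S)-m)**2).sum() for (p,o),m in zip(views,ms))
    best=min((minimize(cost,[585,169,y],method="Nelder-Mead",options=dict(initial_simplex=[[585,169,y],[597,169,y],[585,178,y],[585,169,y+.2]],xatol=.02,fatol=.02)) for y in(-2.0,-1.8,-1.6)),key=lambda r:r.fun)
    print(name,best.x,np.degrees(best.x[2]),best.fun)
E
```

```text
top [589.65632899 173.2589214   -1.8718928 ] -107.2515568561092 10.632787175872528
scene [588.62089664 171.41459567  -1.85013531] -106.00494464782301 4.879289055491477
both [588.84860282 171.73090411  -1.86597455] -106.91246619470976 22.541170169592892
```

Both views agree on the wheel at about (589, 172), z = 40, heading about −107°. The tray mouth is at about (516, −26) with yaw −100.35°, and the pocket centre is about 126.7 mm in. The crop shows bare metal with six holes, so the choice holds. Moving above it now.

```bash
python3 -m creep '[{"dp":[0,0.0307,-0.027]},{"dp":[0,0.0307,-0.027]},{"dp":[0,0.0307,-0.027]},{"dp":[0,0.0307,-0.027]},{"dp":[0,0.0307,-0.027]},{"dp":[0,0.0307,-0.027]},{"dp":[0,0.0307,-0.027]},{"dp":[0,0.0307,-0.027]},{"dp":[0,0.0307,-0.027]},{"dp":[0,0.0307,-0.027]}]'
python3 -m creep '[{"dp":[0,0.0307,-0.027]},{"dp":[0,0.0307,-0.027]},{"dp":[0,0.0307,-0.027]},{"dp":[0,0.0307,-0.027]},{"dp":[0,0.0307,-0.027]},{"dp":[0,0.0307,-0.027]},{"dp":[0,0.0307,-0.027]},{"dp":[0,0.0307,-0.027]},{"dp":[0,0.0307,-0.027]},{"dp":[0,0.0307,-0.027]}]'
python3 -m creep '[{"dr":[-0.155,0,0]},{"dr":[-0.155,0,0]},{"dr":[-0.155,0,0]},{"dr":[-0.155,0,0]},{"dr":[-0.155,0,0]},{"dr":[-0.155,0,0]},{}]'
```

```text
schema error: expected keys dp, dr, gripper
schema error: expected keys dp, dr, gripper
schema error: expected keys dp, dr, gripper
```

```bash
python3 -m creep '[{"dp":[0,0.0307,-0.027],"dr":[0,0,0],"gripper":0.0854},{"dp":[0,0.0307,-0.027],"dr":[0,0,0],"gripper":0.0854},{"dp":[0,0.0307,-0.027],"dr":[0,0,0],"gripper":0.0854},{"dp":[0,0.0307,-0.027],"dr":[0,0,0],"gripper":0.0854},{"dp":[0,0.0307,-0.027],"dr":[0,0,0],"gripper":0.0854},{"dp":[0,0.0307,-0.027],"dr":[0,0,0],"gripper":0.0854},{"dp":[0,0.0307,-0.027],"dr":[0,0,0],"gripper":0.0854},{"dp":[0,0.0307,-0.027],"dr":[0,0,0],"gripper":0.0854},{"dp":[0,0.0307,-0.027],"dr":[0,0,0],"gripper":0.0854},{"dp":[0,0.0307,-0.027],"dr":[0,0,0],"gripper":0.0854}]'
```

```text
clock: 2.25
position: [392.1, -183.3, 253.4]
eef_rot: [[0.0, 0.942, 0.335], [-0.0, 0.335, -0.942], [-1.0, 0.0, 0.0]]
ft_force: [-0.3, -0.6, -0.1]
grip_width: 85.5
```

```bash
python3 -m creep '[{"dp":[0,0.0307,-0.027],"dr":[0,0,0],"gripper":0.0854},{"dp":[0,0.0307,-0.027],"dr":[0,0,0],"gripper":0.0854},{"dp":[0,0.0307,-0.027],"dr":[0,0,0],"gripper":0.0854},{"dp":[0,0.0307,-0.027],"dr":[0,0,0],"gripper":0.0854},{"dp":[0,0.0307,-0.027],"dr":[0,0,0],"gripper":0.0854},{"dp":[0,0.0307,-0.027],"dr":[0,0,0],"gripper":0.0854},{"dp":[0,0.0307,-0.027],"dr":[0,0,0],"gripper":0.0854},{"dp":[0,0.0307,-0.027],"dr":[0,0,0],"gripper":0.0854},{"dp":[0,0.0307,-0.027],"dr":[0,0,0],"gripper":0.0854},{"dp":[0,0.0307,-0.027],"dr":[0,0,0],"gripper":0.0854}]'
python3 -m creep '[{"dp":[0,0,0],"dr":[-0.155,0,0],"gripper":0.0854},{"dp":[0,0,0],"dr":[-0.155,0,0],"gripper":0.0854},{"dp":[0,0,0],"dr":[-0.155,0,0],"gripper":0.0854},{"dp":[0,0,0],"dr":[-0.155,0,0],"gripper":0.0854},{"dp":[0,0,0],"dr":[-0.155,0,0],"gripper":0.0854},{"dp":[0,0,0],"dr":[-0.155,0,0],"gripper":0.0854}]'
```

```text
clock: 3.5
position: [590.7, 174.1, 253.4]
eef_rot: [[0.0, 0.942, 0.335], [0.0, 0.335, -0.942], [-1.0, 0.0, -0.0]]
ft_force: [0.7, -0.3, 0.5]
grip_width: 85.3
clock: 4.25
position: [590.2, 172.8, 253.3]
eef_rot: [[-0.0, 0.29, 0.957], [0.0, 0.957, -0.29], [-1.0, 0.0, -0.0]]
ft_force: [-0.0, 0.3, -0.1]
grip_width: 85.2
```

```bash
python3 -m creep '[{"dp":[0.03,-0.001,-0.0007],"dr":[0,0,0],"gripper":0.0854},{"dp":[0.03,0,0],"dr":[0,0,0],"gripper":0.0854},{"dp":[0.03,0,0],"dr":[0,0,0],"gripper":0.0854},{"dp":[0.03,0,0],"dr":[0,0,0],"gripper":0.0854},{"dp":[0.03,0,0],"dr":[0,0,0],"gripper":0.0854},{"dp":[0,0,0],"dr":[0,0,0],"gripper":0.0854}]'
python3 - <<'E'
from h import *
s,t=snap()
cv2.imwrite("pics/d1.png",np.hstack([cv2.resize(s["pixels"][130:230,265:365],(400,400),interpolation=cv2.INTER_CUBIC),cv2.resize(t["pixels"][140:240,155:255],(400,400),interpolation=cv2.INTER_CUBIC)]))
E
```

```text
clock: 5.0
position: [588.4, 171.8, 101.9]
eef_rot: [[-0.003, 0.294, 0.956], [-0.001, 0.956, -0.294], [-1.0, -0.002, -0.003]]
ft_force: [0.5, -0.2, -0.3]
grip_width: 85.3
```

View pics/d1.png

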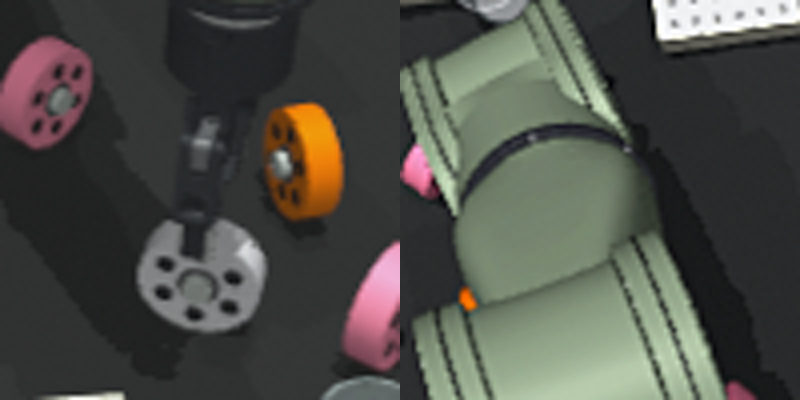

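The crop shows the gripper straddling the metal wheel: the near finger is at (195,240) and the spindle end at (198,285), so it is aligned. Going down and pinching gently.

```bash
python3 -m creep '[{"dp":[0.02,0,0.0003],"dr":[0,0,0],"gripper":0.0854},{"dp":[0.02,0,0],"dr":[0,0,0],"gripper":0.0854},{"dp":[0.015,0,0],"dr":[0,0,0],"gripper":0.0854},{"dp":[0.005,0,0],"dr":[0,0,0],"gripper":0.0854},{"dp":[0,0,0],"dr":[0,0,0],"gripper":0.065},{"dp":[0,0,0],"dr":[0,0,0],"gripper":0.05},{"dp":[0,0,0],"dr":[0,0,0],"gripper":0.047},{"dp":[0,0,0],"dr":[0,0,0],"gripper":0.047}]' 20
python3 - <<'E'
from h import *
s=manip.snapshot("scene")
cv2.imwrite("pics/d2.png",cv2.resize(s["pixels"][150:230,275:355],(560,560),interpolation=cv2.INTER_CUBIC))
E
```

```text
clock: 6.1
position: [589.7, 172.0, 43.6]
eef_rot: [[0.0, 0.295, 0.956], [0.0, 0.956, -0.295], [-1.0, 0.0, 0.0]]
ft_force: [-0.0, 0.0, 0.2]
grip_width: 47.0
```

View pics/d2.png

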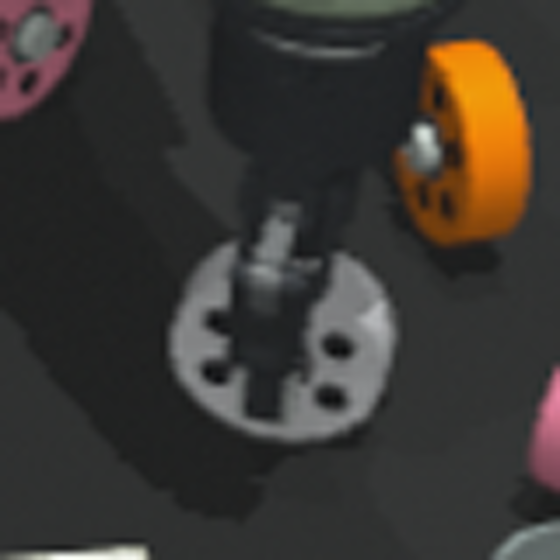

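```bash
python3 -m creep '[{"dp":[0,0,0],"dr":[0,0,0],"gripper":0.044},{"dp":[0,0,0],"dr":[0,0,0],"gripper":0.042},{"dp":[0,0,0],"dr":[0,0,0],"gripper":0.040},{"dp":[0,0,0],"dr":[0,0,0],"gripper":0.036},{"dp":[0,0,0],"dr":[0,0,0],"gripper":0.036}]' 20
```

```text
clock: 6.78
position: [589.5, 172.1, 43.3]
eef_rot: [[-0.0, 0.295, 0.956], [0.0, 0.956, -0.295], [-1.0, 0.0, -0.0]]
ft_force: [-0.8, 0.5, 1.8]
grip_width: 39.7
```

```bash
python3 -m creep '[{"dp":[0,-0.003,0],"dr":[0,0,0],"gripper":0.036},{"dp":[0,-0.006,-0.0001],"dr":[0.0245,0,0],"gripper":0.036},{"dp":[0,-0.006,-0.0001],"dr":[0.0245,0,0],"gripper":0.036},{"dp":[0,-0.006,-0.0001],"dr":[0.0245,0,0],"gripper":0.036},{"dp":[0,-0.006,-0.0001],"dr":[0.0245,0,0],"gripper":0.036},{"dp":[0,-0.006,-0.0001],"dr":[0.0245,0,0],"gripper":0.036}]' 20
```

```text
clock: 7.52
position: [577.9, 140.7, 43.3]
eef_rot: [[0.0, 0.411, 0.912], [0.0, 0.912, -0.411], [-1.0, 0.0, 0.0]]
ft_force: [0.9, 0.5, 1.4]
grip_width: 39.5
```

```bash
python3 -m creep '[{"dp":[0,-0.006,-0.0001],"dr":[0.0245,0,0],"gripper":0.036},{"dp":[0,-0.006,-0.0001],"dr":[0.0245,0,0],"gripper":0.036},{"dp":[0,-0.006,-0.0001],"dr":[0.0245,0,0],"gripper":0.036},{"dp":[0,-0.006,-0.0001],"dr":[0.0245,0,0],"gripper":0.036},{"dp":[0,-0.006,-0.0001],"dr":[0.0245,0,0],"gripper":0.036},{"dp":[0,-0.006,0],"dr":[0.01,0,0],"gripper":0.036}]' 20
cat > st.py <<'E'
from h import *
s=manip.sense();O=np.array([515.9,-26.0]);d=np.array([-.1796,-.9837]);n=np.array([.9837,-.1796])
r=s["position"][:2]-O;R=s["eef_rot"]
print("t %.2f along %.1f lat %.2f z %.1f relheading %.4f | F along %.1f lat %.1f z %.1f w %.1f"%(s["clock"],r@d,r@n,s["position"][2],np.arctan2(-R[:2,1]@n,-R[:2,1]@d),s["ft_force"][:2]@d,s["ft_force"][:2]@n,s["ft_force"][2],s["grip_width"]),np.round(s["torque"],2))
E
python3 st.py
```

```text
clock: 8.28
position: [560.6, 109.2, 43.3]
eef_rot: [[-0.0, 0.527, 0.85], [0.0, 0.85, -0.527], [-1.0, 0.0, -0.0]]
ft_force: [0.3, -1.0, 2.3]
grip_width: 39.7
t 8.28 along -141.0 lat 19.65 z 43.3 relheading -0.3743 | F along 0.9 lat 0.5 z 2.3 w 39.7 [-0.07 -0.11 -0.02]
```

```bash
python3 -m creep '[{"dp":[0,-0.0059,0.0001],"dr":[-0.0208,0,0],"gripper":0.036},{"dp":[0,-0.0059,0.0001],"dr":[-0.0208,0,0],"gripper":0.036},{"dp":[0,-0.0059,0],"dr":[-0.0208,0,0],"gripper":0.036},{"dp":[0,-0.0059,0.0001],"dr":[-0.0208,0,0],"gripper":0.036},{"dp":[0,-0.0059,0],"dr":[-0.0208,0,0],"gripper":0.036},{"dp":[0,-0.0059,0.0001],"dr":[-0.0208,0,0],"gripper":0.036},{"dp":[0,-0.0059,0],"dr":[-0.0208,0,0],"gripper":0.036},{"dp":[0,-0.0059,0.0001],"dr":[-0.0208,0,0],"gripper":0.036},{"dp":[0,-0.0059,0],"dr":[-0.0208,0,0],"gripper":0.036}]' 20
python3 st.py
```

```text
clock: 9.4
position: [537.1, 61.7, 43.3]
eef_rot: [[0.0, 0.357, 0.934], [0.0, 0.934, -0.357], [-1.0, 0.0, -0.0]]
ft_force: [0.6, -0.2, 1.6]
grip_width: 39.6
t 9.40 along -90.0 lat 5.08 z 43.3 relheading -0.1849 | F along 0.1 lat 0.7 z 1.6 w 39.6 [-0.   -0.08  0.01]
```

```bash
python3 -m creep '[{"dp":[0,-0.006,0.0001],"dr":[-0.0205,0,0],"gripper":0.036},{"dp":[0,-0.006,0.0001],"dr":[-0.0205,0,0],"gripper":0.036},{"dp":[0,-0.006,0],"dr":[-0.0205,0,0],"gripper":0.036},{"dp":[0,-0.006,0.0001],"dr":[-0.0205,0,0],"gripper":0.036},{"dp":[0,-0.006,0],"dr":[-0.0205,0,0],"gripper":0.036},{"dp":[0,-0.006,0.0001],"dr":[-0.0205,0,0],"gripper":0.036},{"dp":[0,-0.006,0.0001],"dr":[-0.0205,0,0],"gripper":0.036},{"dp":[0,-0.006,0.0001],"dr":[-0.0205,0,0],"gripper":0.036},{"dp":[0,0,0],"dr":[-0.018,0,0],"gripper":0.036}]' 20
python3 st.py
python3 - <<'E'
from h import *
s,t=snap()
import pickle; pickle.dump((s,t),open("p1.pkl","wb"))
cv2.imwrite("pics/m1.png",np.hstack([cv2.resize(s["pixels"][140:215,165:275],(440,300),interpolation=cv2.INTER_CUBIC)]))
cv2.imwrite("pics/m1t.png",np.hstack([cv2.resize(t["pixels"][170:240,220:340],(720,420),interpolation=cv2.INTER_CUBIC)]))
E
```

```text
clock: 10.52
position: [523.7, 15.4, 43.3]
eef_rot: [[-0.0, 0.183, 0.983], [-0.0, 0.983, -0.183], [-1.0, -0.0, -0.0]]
ft_force: [-1.2, -0.4, 2.4]
grip_width: 39.8
t 10.53 along -42.1 lat 0.25 z 43.3 relheading -0.0037 | F along 0.7 lat -1.1 z 2.4 w 39.8 [-0.04  0.07  0.02]
```

View pics/m1.png

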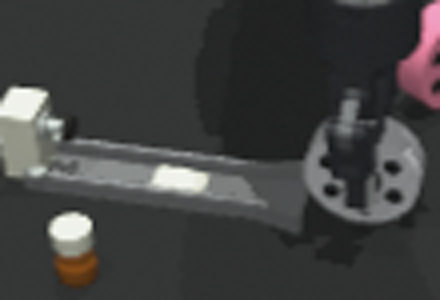

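View pics/m1t.png

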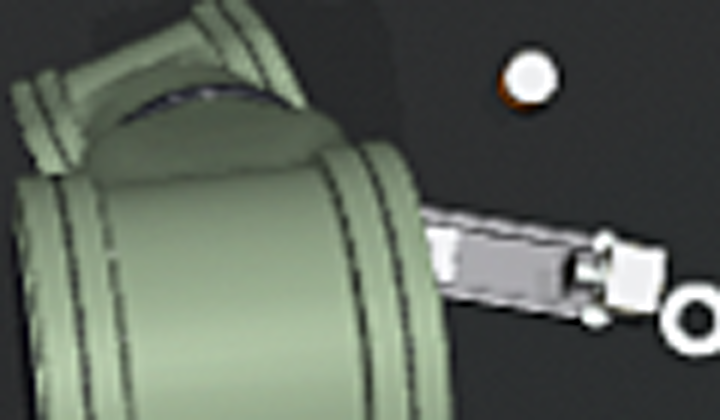

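Scene crop: the wheel is at (363,170), lined up with the tray axis and mouth at about (300,190). The tool reads lat 0.25 mm and heading −0.004 rad. Rolling into the mouth.

```bash
python3 -m creep '[{"dp":[0,-0.004,-0.0001],"dr":[-0.003,0,0],"gripper":0.036},{"dp":[0,-0.006,-0.0001],"dr":[0,0,0],"gripper":0.036},{"dp":[0,-0.006,0],"dr":[0,0,0],"gripper":0.036},{"dp":[0,-0.006,0],"dr":[0,0,0],"gripper":0.036},{"dp":[0,-0.006,0],"dr":[0,0,0],"gripper":0.036},{"dp":[0,-0.005,0],"dr":[0,0,0],"gripper":0.036},{"dp":[0,-0.004,0],"dr":[0,0,0],"gripper":0.036}]' 20
python3 st.py
```

```text
clock: 11.5
position: [516.9, -20.7, 43.3]
eef_rot: [[0.0, 0.181, 0.984], [0.0, 0.984, -0.181], [-1.0, 0.0, 0.0]]
ft_force: [0.9, 0.3, 0.7]
grip_width: 39.5
t 11.50 along -5.4 lat 0.08 z 43.3 relheading -0.0013 | F along -0.5 lat 0.9 z 0.7 w 39.5 [-0.02 -0.28 -0.01]
```

```bash
python3 -m creep '[{"dp":[0,-0.003,0],"dr":[0,0,0],"gripper":0.036},{"dp":[-0.00036,-0.003,0],"dr":[0,0,0],"gripper":0.036},{"dp":[-0.00036,-0.003,0],"dr":[0,0,0],"gripper":0.036}]' 20
python3 st.py
python3 -m creep '[{"dp":[-0.00036,-0.003,0],"dr":[0,0,0],"gripper":0.036},{"dp":[-0.00036,-0.003,0],"dr":[0,0,0],"gripper":0.036}]' 20
python3 st.py
```

```text
clock: 11.88
position: [515.2, -29.3, 43.9]
eef_rot: [[-0.0, 0.181, 0.984], [0.0, 0.984, -0.181], [-1.0, 0.0, -0.0]]
ft_force: [0.5, -0.2, -1.2]
grip_width: 39.7
t 11.88 along 3.4 lat -0.09 z 43.9 relheading -0.0011 | F along 0.1 lat 0.5 z -1.2 w 39.7 [ 0.03 -0.3   0.05]
clock: 12.12
position: [514.1, -35.3, 44.7]
eef_rot: [[-0.0, 0.181, 0.984], [0.0, 0.984, -0.181], [-1.0, 0.0, -0.0]]
ft_force: [1.3, -0.5, -2.2]
grip_width: 39.9
t 12.12 along 9.5 lat -0.10 z 44.7 relheading -0.0012 | F along 0.2 lat 1.4 z -2.2 w 39.9 [ 0.03 -0.2  -0.02]
```

```bash
python3 -m creep '[{"dp":[0,-0.002,0],"dr":[0,0,0],"gripper":0.036},{"dp":[0,-0.002,0],"dr":[0,0,0],"gripper":0.036}]' 20
python3 st.py
python3 -m creep '[{"dp":[0,-0.001,0],"dr":[0,0,0],"gripper":0.036},{"dp":[0,-0.001,0],"dr":[0,0,0],"gripper":0.036}]' 20
python3 st.py
```

```text
clock: 12.38
position: [513.5, -39.1, 44.9]
eef_rot: [[0.0, 0.181, 0.984], [0.0, 0.984, -0.181], [-1.0, 0.0, 0.0]]
ft_force: [-1.0, 1.6, 7.6]
grip_width: 39.7
t 12.38 along 13.3 lat -0.04 z 44.9 relheading -0.0011 | F along -1.4 lat -1.2 z 7.6 w 39.7 [ 0.39  0.2  -0.05]
clock: 12.62
position: [513.2, -40.8, 45.1]
eef_rot: [[0.0, 0.181, 0.984], [0.0, 0.984, -0.181], [-1.0, 0.0, 0.0]]
ft_force: [-2.0, 1.4, 10.4]
grip_width: 39.7
t 12.62 along 15.1 lat -0.02 z 45.1 relheading -0.0009 | F along -1.0 lat -2.2 z 10.4 w 39.7 [0.45 0.35 0.01]
```

```bash
python3 -m creep '[{"dp":[-0.00032,0,0],"dr":[0,0,0],"gripper":0.036},{"dp":[-0.00024,-0.002,0],"dr":[0,0,0],"gripper":0.036},{"dp":[-0.00024,-0.002,0],"dr":[0,0,0],"gripper":0.036}]' 20
python3 st.py
```

```text
clock: 13.0
position: [512.4, -45.0, 45.7]
eef_rot: [[0.0, 0.181, 0.984], [0.0, 0.984, -0.181], [-1.0, 0.0, 0.0]]
ft_force: [-1.1, 1.3, 6.7]
grip_width: 39.7
t 13.00 along 19.4 lat -0.02 z 45.7 relheading -0.0011 | F along -1.0 lat -1.3 z 6.7 w 39.7 [0.34 0.2  0.05]
```

```bash
python3 -m creep '[{"dp":[-0.00035,-0.002,0],"dr":[0,0,0],"gripper":0.036},{"dp":[-0.00015,-0.003,0],"dr":[0,0,0],"gripper":0.036},{"dp":[-0.00005,-0.003,0],"dr":[0,0,0],"gripper":0.036}]' 20
python3 st.py
python3 -m creep '[{"dp":[0,-0.003,0],"dr":[0,0,0],"gripper":0.036},{"dp":[0,-0.003,0],"dr":[0,0,0],"gripper":0.036}]' 20
python3 st.py
```

```text
clock: 13.38
position: [510.9, -53.1, 46.2]
eef_rot: [[0.0, 0.181, 0.984], [-0.0, 0.984, -0.181], [-1.0, -0.0, 0.0]]
ft_force: [-1.2, 0.8, 7.0]
grip_width: 39.5
t 13.38 along 27.6 lat -0.02 z 46.2 relheading -0.0012 | F along -0.6 lat -1.3 z 7.0 w 39.5 [0.06 0.12 0.01]
clock: 13.62
position: [509.8, -59.1, 46.2]
eef_rot: [[0.0, 0.181, 0.983], [-0.0, 0.983, -0.181], [-1.0, -0.0, 0.0]]
ft_force: [-1.2, 0.3, 7.1]
grip_width: 39.5
t 13.62 along 33.7 lat -0.01 z 46.2 relheading -0.0014 | F along -0.1 lat -1.2 z 7.1 w 39.5 [ 0.07  0.16 -0.01]
```

```bash
python3 -m creep '[{"dp":[-0.0002,-0.003,0],"dr":[0,0,0],"gripper":0.036},{"dp":[0,-0.004,0],"dr":[0,0,0],"gripper":0.036},{"dp":[0,-0.005,0],"dr":[0,0,0],"gripper":0.036},{"dp":[0,-0.005,0],"dr":[0,0,0],"gripper":0.036},{"dp":[0,-0.005,0],"dr":[0,0,0],"gripper":0.036},{"dp":[0,-0.005,0],"dr":[0,0,0],"gripper":0.036},{"dp":[0,-0.005,0],"dr":[0,0,0],"gripper":0.036}]' 20
python3 st.py
```

```text
clock: 14.5
position: [504.0, -90.6, 46.3]
eef_rot: [[-0.0, 0.181, 0.984], [0.0, 0.984, -0.181], [-1.0, 0.0, -0.0]]
ft_force: [-0.2, -0.4, 3.5]
grip_width: 39.5
t 14.50 along 65.6 lat -0.08 z 46.3 relheading -0.0013 | F along 0.5 lat -0.2 z 3.5 w 39.5 [-0.01 -0.08  0.08]
```

Run:
```python
from h import *
s=manip.snapshot("scene")
cv2.imwrite("pics/m2.png",cv2.resize(s["pixels"][130:210,155:255],(800,600),interpolation=cv2.INTER_CUBIC))
```

```text
(no output)
```

View pics/m2.png

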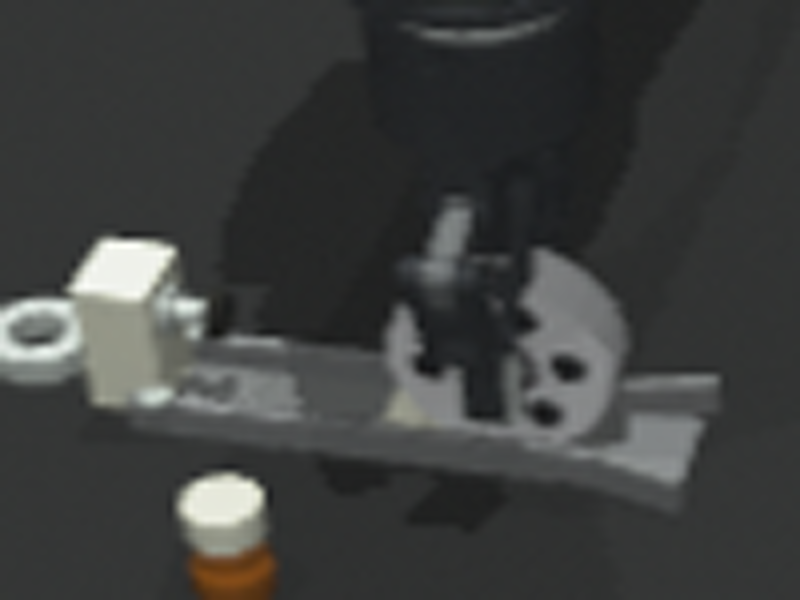

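The wheel at (510,350) stands upright inside the rails, and the white hump is just ahead at (405,405). I'll feel for the hump slope in small steps.

```bash
python3 -m creep '[{"dp":[-0.0001,-0.002,0],"dr":[0,0,0],"gripper":0.036},{"dp":[0,-0.002,0],"dr":[0,0,0],"gripper":0.036}]' 20
python3 st.py
for i in 1; do python3 -m creep '[{"dp":[0,-0.001,0],"dr":[0,0,0],"gripper":0.036},{"dp":[0,-0.0005,0],"dr":[0,0,0],"gripper":0.036}]' 20; done
python3 st.py
python3 -m creep '[{"dp":[0,-0.0007,0],"dr":[0,0,0],"gripper":0.036},{"dp":[0,-0.0005,0],"dr":[0,0,0],"gripper":0.036}]' 20
python3 st.py
```

```text
clock: 14.8
position: [503.4, -94.1, 46.4]
eef_rot: [[-0.0, 0.181, 0.984], [0.0, 0.984, -0.181], [-1.0, 0.0, -0.0]]
ft_force: [0.4, 0.5, 0.5]
grip_width: 39.5
t 14.80 along 69.3 lat -0.07 z 46.4 relheading -0.0011 | F along -0.5 lat 0.3 z 0.5 w 39.5 [ 0.01 -0.17 -0.03]
clock: 15.05
position: [503.1, -95.6, 46.4]
eef_rot: [[-0.0, 0.181, 0.984], [0.0, 0.984, -0.181], [-1.0, 0.0, -0.0]]
ft_force: [0.4, -1.3, -0.1]
grip_width: 39.5
t 15.05 along 70.8 lat -0.08 z 46.4 relheading -0.0012 | F along 1.2 lat 0.6 z -0.1 w 39.5 [ 0.02 -0.17  0.02]
clock: 15.3
position: [502.9, -96.8, 46.4]
eef_rot: [[-0.0, 0.181, 0.984], [0.0, 0.984, -0.181], [-1.0, 0.0, -0.0]]
ft_force: [0.1, 0.2, 0.0]
grip_width: 39.8
t 15.30 along 71.9 lat -0.10 z 46.4 relheading -0.0012 | F along -0.2 lat 0.1 z 0.0 w 39.8 [ 0.05 -0.17  0.01]
```

```bash
python3 -m creep '[{"dp":[0,-0.0007,0],"dr":[0,0,0],"gripper":0.036},{"dp":[0,-0.0005,0],"dr":[0,0,0],"gripper":0.036}]' 20 | grep ft
python3 st.py
python3 -m creep '[{"dp":[0,-0.0007,0],"dr":[0,0,0],"gripper":0.036},{"dp":[0,-0.0005,0],"dr":[0,0,0],"gripper":0.036}]' 20 | grep ft
python3 st.py
```

```text
ft_force: [0.0, 0.4, 4.0]
t 15.55 along 73.1 lat -0.08 z 46.5 relheading -0.0012 | F along -0.4 lat -0.0 z 4.0 w 39.6 [ 0.24 -0.05  0.07]
ft_force: [-0.1, 2.8, 7.0]
t 15.80 along 74.3 lat -0.06 z 46.6 relheading -0.0011 | F along -2.8 lat -0.6 z 7.0 w 39.4 [ 0.41  0.09 -0.02]
```

```bash
python3 -m creep '[{"dp":[-0.00024,0,0],"dr":[0,0,0],"gripper":0.036},{"dp":[-0.0003,-0.002,0],"dr":[0,0,0],"gripper":0.036},{"dp":[-0.0003,-0.002,0],"dr":[0,0,0],"gripper":0.036}]' 20|grep ft
python3 st.py
```

```text
ft_force: [0.1, 0.8, 4.1]
t 16.18 along 78.6 lat -0.06 z 47.3 relheading -0.0013 | F along -0.8 lat -0.0 z 4.1 w 40.0 [ 0.26 -0.08  0.01]
```

```bash
python3 -m creep '[{"dp":[-0.00034,-0.002,0],"dr":[0,0,0],"gripper":0.036},{"dp":[-0.0003,-0.002,0],"dr":[0,0,0],"gripper":0.036}]' 20|grep ft
python3 st.py
python3 -m creep '[{"dp":[-0.0003,-0.002,0],"dr":[0,0,0],"gripper":0.036},{"dp":[-0.0003,-0.002,0],"dr":[0,0,0],"gripper":0.036}]' 20|grep ft
python3 st.py
```

```text
ft_force: [-0.4, 1.3, 2.1]
t 16.43 along 82.6 lat -0.10 z 47.9 relheading -0.0013 | F along -1.2 lat -0.6 z 2.1 w 40.0 [ 0.21 -0.14  0.03]
ft_force: [0.3, 1.0, 1.6]
t 16.68 along 86.5 lat -0.07 z 48.5 relheading -0.0013 | F along -1.0 lat 0.1 z 1.6 w 39.6 [ 0.24 -0.19  0.  ]
```

```bash
python3 -m creep '[{"dp":[-0.0003,-0.002,0],"dr":[0,0,0],"gripper":0.036},{"dp":[-0.00024,-0.002,0],"dr":[0,0,0],"gripper":0.036}]' 20|grep ft
python3 st.py
python3 -m creep '[{"dp":[-0.00015,-0.002,0],"dr":[0,0,0],"gripper":0.036},{"dp":[-0.00007,-0.002,0],"dr":[0,0,0],"gripper":0.036}]' 20|grep ft
python3 st.py
python3 -m creep '[{"dp":[0,-0.002,0],"dr":[0,0,0],"gripper":0.036},{"dp":[0,-0.002,0],"dr":[0,0,0],"gripper":0.036}]' 20|grep ft
python3 st.py
```

```text
ft_force: [0.0, 0.6, 1.1]
t 16.93 along 90.5 lat -0.11 z 49.0 relheading -0.0013 | F along -0.6 lat -0.1 z 1.1 w 39.9 [ 0.12 -0.23  0.05]
ft_force: [0.9, 0.7, 2.6]
t 17.18 along 94.6 lat -0.09 z 49.2 relheading -0.0013 | F along -0.9 lat 0.7 z 2.6 w 39.8 [-0.03 -0.28  0.01]
ft_force: [0.2, -0.1, 4.1]
t 17.43 along 98.5 lat -0.09 z 49.3 relheading -0.0012 | F along 0.0 lat 0.2 z 4.1 w 39.6 [ 0.01 -0.19 -0.02]
```

```bash
python3 -m creep '[{"dp":[-0.0001,-0.003,0],"dr":[0,0,0],"gripper":0.036},{"dp":[0,-0.004,0],"dr":[0,0,0],"gripper":0.036},{"dp":[0,-0.004,0],"dr":[0,0,0],"gripper":0.036}]' 20|grep ft
python3 st.py
python3 -m creep '[{"dp":[0,-0.002,0],"dr":[0,0,0],"gripper":0.036},{"dp":[0,-0.002,0],"dr":[0,0,0],"gripper":0.036}]' 20|grep ft
python3 st.py
```

```text
ft_force: [1.4, -1.0, 1.1]
t 17.80 along 109.7 lat -0.08 z 49.3 relheading -0.0013 | F along 0.7 lat 1.5 z 1.1 w 39.7 [-0.06 -0.35 -0.03]
ft_force: [1.1, -0.6, -1.6]
t 18.05 along 113.5 lat -0.18 z 49.3 relheading -0.0013 | F along 0.4 lat 1.1 z -1.6 w 38.9 [-0.07 -0.27 -0.02]
```

```bash
python3 -m creep '[{"dp":[0.0002,-0.002,0],"dr":[0,0,0],"gripper":0.036},{"dp":[0.00025,-0.002,0],"dr":[0,0,0],"gripper":0.036}]' 20|grep ft
python3 st.py
```

```text
ft_force: [0.3, -0.7, -1.4]
t 18.30 along 117.5 lat -0.25 z 48.8 relheading -0.0012 | F along 0.6 lat 0.4 z -1.4 w 39.7 [-0.11 -0.3  -0.03]
```

```bash
python3 -m creep '[{"dp":[0.00045,-0.002,0],"dr":[0,0,0],"gripper":0.036},{"dp":[0.00048,-0.002,0],"dr":[0,0,0],"gripper":0.036}]' 20|grep ft
python3 st.py
python3 -m creep '[{"dp":[0.00057,-0.002,0],"dr":[0,0,0],"gripper":0.036},{"dp":[0.0006,-0.0018,0],"dr":[0,0,0],"gripper":0.036}]' 20|grep ft
python3 st.py
```

```text
ft_force: [0.6, -0.3, -2.0]
t 18.55 along 121.5 lat -0.25 z 47.9 relheading -0.0012 | F along 0.2 lat 0.7 z -2.0 w 39.5 [-0.13 -0.17  0.04]
ft_force: [1.5, -0.2, -1.8]
t 18.80 along 125.3 lat -0.24 z 46.7 relheading -0.0013 | F along -0.1 lat 1.5 z -1.8 w 39.8 [-0.17 -0.07  0.05]
```

```bash
python3 -m creep '[{"dp":[0.00025,-0.001,0],"dr":[0,0,0],"gripper":0.036},{"dp":[0.00012,-0.0005,0],"dr":[0,0,0],"gripper":0.036}]' 20|grep ft
python3 st.py
python3 -m creep '[{"dp":[0.0001,-0.0005,0],"dr":[0,0,0],"gripper":0.036},{"dp":[0,-0.0005,0],"dr":[0,0,0],"gripper":0.036}]' 20|grep ft
python3 st.py
```

```text
ft_force: [-0.1, -0.5, -1.1]
t 19.05 along 126.7 lat -0.24 z 46.4 relheading -0.0012 | F along 0.5 lat 0.0 z -1.1 w 39.6 [ 0.05  0.   -0.03]
ft_force: [-1.5, 0.6, 0.4]
t 19.30 along 127.6 lat -0.18 z 46.4 relheading -0.0011 | F along -0.4 lat -1.6 z 0.4 w 39.6 [ 0.06  0.11 -0.05]
```

```bash
python3 -m creep '[{"dp":[0,-0.0005,0],"dr":[0,0,0],"gripper":0.036},{"dp":[0,-0.0003,0],"dr":[0,0,0],"gripper":0.036}]' 20|grep ft
python3 st.py
python3 -m creep '[{"dp":[0,-0.0005,0],"dr":[0,0,0],"gripper":0.036},{"dp":[0,-0.0003,0],"dr":[0,0,0],"gripper":0.036}]' 20|grep ft
python3 st.py
python3 -m creep '[{"dp":[0,-0.0005,0],"dr":[0,0,0],"gripper":0.036},{"dp":[0,-0.0003,0],"dr":[0,0,0],"gripper":0.036}]' 20|grep ft
python3 st.py
python3 -m creep '[{"dp":[0,-0.0005,0],"dr":[0,0,0],"gripper":0.036},{"dp":[0,-0.0003,0],"dr":[0,0,0],"gripper":0.036}]' 20|grep ft
python3 st.py
```

```text
ft_force: [-0.6, 2.7, 2.7]
t 19.55 along 128.2 lat -0.20 z 46.3 relheading -0.0009 | F along -2.5 lat -1.1 z 2.7 w 39.7 [0.7  0.28 0.04]
ft_force: [-0.6, 4.2, 2.2]
t 19.80 along 129.1 lat -0.16 z 46.3 relheading -0.0010 | F along -4.0 lat -1.3 z 2.2 w 39.2 [0.93 0.31 0.04]
ft_force: [-1.6, 5.1, 3.5]
t 20.05 along 129.9 lat -0.15 z 46.3 relheading -0.0011 | F along -4.7 lat -2.5 z 3.5 w 39.9 [ 1.07  0.23 -0.  ]
ft_force: [-1.8, 6.0, 3.9]
t 20.30 along 130.6 lat -0.15 z 46.3 relheading -0.0010 | F along -5.6 lat -2.9 z 3.9 w 39.6 [1.2  0.27 0.01]
```

```bash
python3 -m creep '[{"dp":[0,-0.0007,0],"dr":[0,0,0],"gripper":0.036},{"dp":[0,-0.0006,0],"dr":[0,0,0],"gripper":0.036}]' 35|grep ft
python3 st.py
python3 -m creep '[{"dp":[0,-0.0006,0],"dr":[0,0,0],"gripper":0.036},{"dp":[0,-0.0005,0],"dr":[0,0,0],"gripper":0.036}]' 35|grep ft
python3 st.py
python3 -m creep '[{"dp":[0,-0.0005,0],"dr":[0,0,0],"gripper":0.036},{"dp":[0,0,0],"dr":[0,0,0],"gripper":0.036}]' 35|grep ft
python3 st.py
python3 - <<'E'
from h import *
s=manip.snapshot("scene")
cv2.imwrite("pics/m3.png",cv2.resize(s["pixels"][130:210,155:255],(800,600),interpolation=cv2.INTER_CUBIC))
E
```

```text
ft_force: [-1.4, 7.3, 4.6]
t 20.55 along 131.8 lat -0.12 z 46.4 relheading -0.0008 | F along -6.9 lat -2.7 z 4.6 w 39.2 [1.52 0.36 0.06]
ft_force: [0.2, 7.8, 2.9]
t 20.80 along 132.7 lat 0.01 z 46.4 relheading -0.0007 | F along -7.7 lat -1.2 z 2.9 w 39.5 [1.6  0.   0.05]
ft_force: [-0.7, 8.3, 3.2]
t 21.05 along 133.2 lat 0.06 z 46.4 relheading -0.0007 | F along -8.0 lat -2.2 z 3.2 w 39.3 [ 1.54 -0.    0.01]
```

View pics/m3.png

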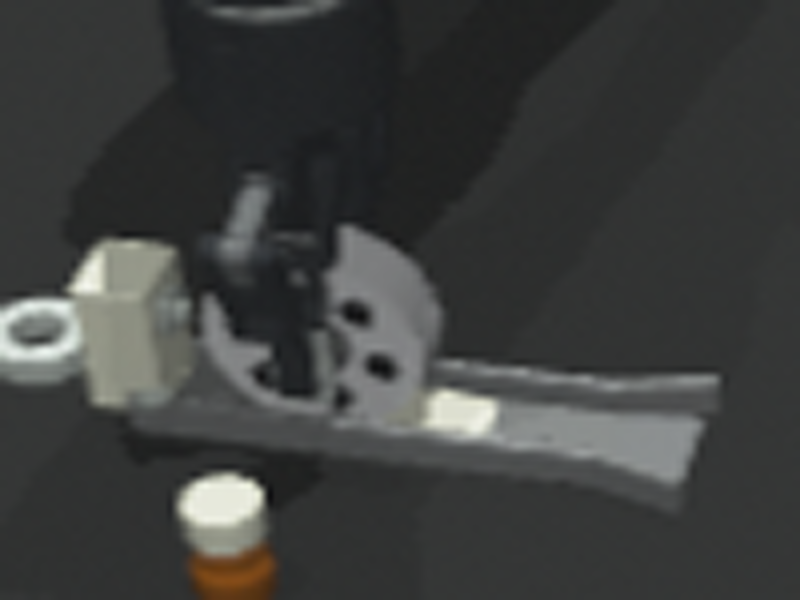

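```bash
python3 -m creep '[{"dp":[0,-0.0006,0],"dr":[0,0,0],"gripper":0.036},{"dp":[0,0,0],"dr":[0,0,0],"gripper":0.036},{"dp":[0,0,0],"dr":[0,0,0],"gripper":0.036}]' 35|grep ft
python3 st.py
python3 -m creep '[{"dp":[0,0.001,0],"dr":[0,0,0],"gripper":0.036},{"dp":[0,0.001,0],"dr":[0,0,0],"gripper":0.036},{"dp":[0,0.001,0],"dr":[0,0,0],"gripper":0.036},{"dp":[0,0.001,0],"dr":[0,0,0],"gripper":0.036}]' 35|grep ft
python3 st.py
python3 -m creep '[{"dp":[0,0.0008,0],"dr":[0,0,0],"gripper":0.036},{"dp":[0,0.0005,0],"dr":[0,0,0],"gripper":0.036},{"dp":[0,0,0],"dr":[0,0,0],"gripper":0.036}]' 20|grep ft
python3 st.py
```

```text
ft_force: [-0.3, 8.1, 3.1]
t 21.48 along 133.7 lat 0.10 z 46.4 relheading -0.0007 | F along -7.9 lat -1.7 z 3.1 w 39.6 [ 1.65 -0.06 -0.07]
ft_force: [1.7, 2.2, 2.2]
t 21.98 along 130.4 lat 0.01 z 46.4 relheading -0.0013 | F along -2.4 lat 1.3 z 2.2 w 39.6 [ 0.25 -0.35  0.  ]
ft_force: [1.8, 2.0, 2.9]
t 22.35 along 129.1 lat 0.00 z 46.3 relheading -0.0012 | F along -2.3 lat 1.4 z 2.9 w 39.6 [ 0.36 -0.52  0.  ]
```

```bash
python3 -m creep '[{"dp":[0,0.0008,0],"dr":[0,0,0],"gripper":0.036},{"dp":[0,0.0004,0],"dr":[0,0,0],"gripper":0.036},{"dp":[0,0.0002,0],"dr":[0,0,0],"gripper":0.036},{"dp":[0,0,0],"dr":[0,0,0],"gripper":0.036}]' 20|grep ft
python3 st.py
```

```text
ft_force: [2.9, -0.8, 3.1]
t 22.85 along 127.8 lat -0.07 z 46.3 relheading -0.0014 | F along 0.3 lat 3.0 z 3.1 w 39.5 [-0.13 -0.65 -0.01]
```

```bash
python3 -m creep '[{"dp":[-0.0001,0.0003,0],"dr":[0,0,0],"gripper":0.036},{"dp":[0,0,0],"dr":[0,0,0],"gripper":0.036}]' 20|grep ft
python3 st.py
python3 -m creep '[{"dp":[0,0,0],"dr":[0,0,0],"gripper":0.0405},{"dp":[0,0,0],"dr":[0,0,0],"gripper":0.042},{"dp":[0,0,0],"dr":[0,0,0],"gripper":0.045},{"dp":[0,0,0],"dr":[0,0,0],"gripper":0.05},{"dp":[0,0,0],"dr":[0,0,0],"gripper":0.055},{"dp":[0,0,0],"dr":[0,0,0],"gripper":0.055}]' 20|grep -E "ft|wid"
python3 st.py
python3 - <<'E'
from h import *
s=manip.snapshot("scene")
cv2.imwrite("pics/m4.png",cv2.resize(s["pixels"][130:210,155:255],(800,600),interpolation=cv2.INTER_CUBIC))
E
```

```text
ft_force: [1.9, -0.9, 1.8]
t 23.10 along 127.4 lat -0.15 z 46.4 relheading -0.0012 | F along 0.6 lat 2.0 z 1.8 w 39.5 [-0.1  -0.74  0.  ]
ft_force: [0.5, -0.3, -0.6]
grip_width: 55.3
t 23.85 along 127.4 lat -0.16 z 46.4 relheading -0.0013 | F along 0.2 lat 0.6 z -0.6 w 55.3 [ 0.01 -0.04 -0.02]
```

View pics/m4.png

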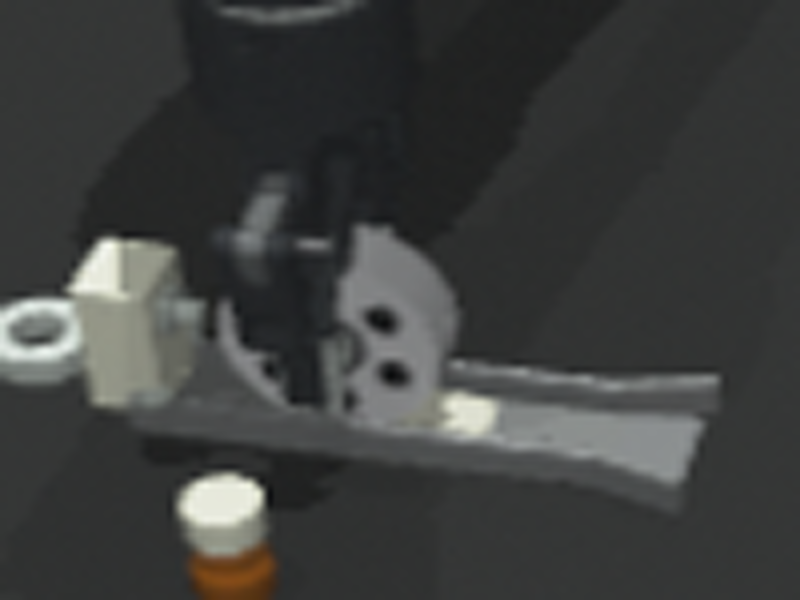

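The wheel stands upright at (350,320) with the fingers clear. The stop is back out at (200,310) and the hump is behind at (465,410). Lifting straight up.

```bash
python3 -m creep '[{"dp":[-0.005,0,0],"dr":[0,0,0],"gripper":0.055},{"dp":[-0.01,0,0],"dr":[0,0,0],"gripper":0.055},{"dp":[-0.02,0,0],"dr":[0,0,0],"gripper":0.055},{"dp":[-0.03,0,0],"dr":[0,0,0],"gripper":0.055},{"dp":[-0.04,0,0],"dr":[0,0,0],"gripper":0.055},{"dp":[-0.04,0,0],"dr":[0,0,0],"gripper":0.055},{"dp":[-0.04,0.04,0],"dr":[0,0,0],"gripper":0.055},{"dp":[0,0.055,0],"dr":[0,0,0],"gripper":0.055},{"dp":[0,0.055,0],"dr":[0,0,0],"gripper":0.055},{"dp":[0,0.055,0],"dr":[0,0,0],"gripper":0.055},{"dp":[0,0,0],"dr":[0,0,0],"gripper":0.055}]' 20
python3 - <<'E'
from h import *
import pickle
s,t=snap()
cv2.imwrite("pics/f.png",np.vstack([cv2.resize(s["pixels"][135:215,145:265],(450,300),interpolation=cv2.INTER_CUBIC),cv2.resize(t["pixels"][170:240,250:355],(450,300),interpolation=cv2.INTER_CUBIC)]))
s0,t0=pickle.load(open("p0.pkl","rb"))
cv2.imwrite("pics/fdiff.png",cv2.absdiff(s["pixels"],s0["pixels"])*2)
E
```

```text
clock: 25.28
position: [529.9, 54.6, 232.1]
eef_rot: [[0.001, 0.175, 0.985], [0.002, 0.985, -0.175], [-1.0, 0.002, 0.0]]
ft_force: [0.2, -1.7, -0.2]
grip_width: 55.0
```

View pics/f.png

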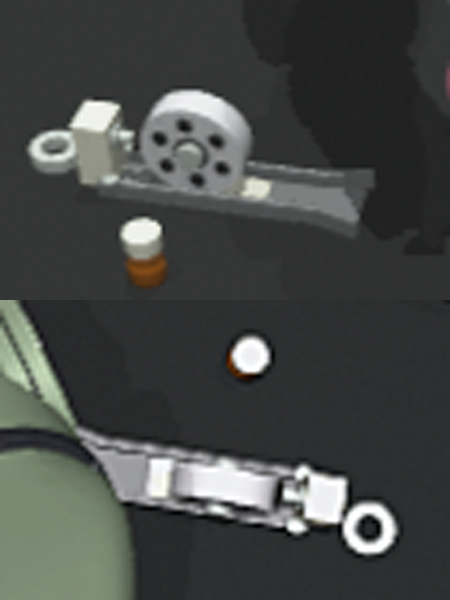

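View pics/fdiff.png

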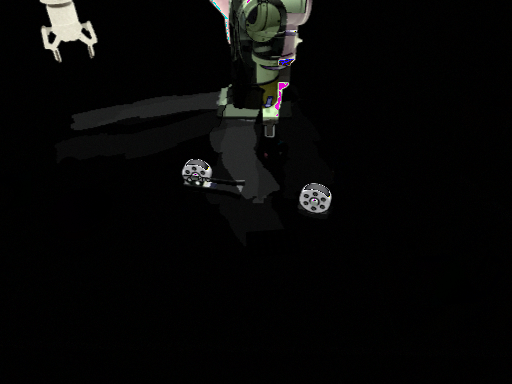

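The wheel stands upright in the pocket, between the hump at (255,187) and the stop at (122,140) in the scene crop. The difference picture shows only the wheel, the arm and its shadow changed, so nothing else on the bench moved. Handing in.

```bash
python3 -c "
from rig import manip
print(manip.job_done())"
```

```text
the job is handed in; nothing more can be done
None
```

I pinched the metal wheel by its spindle ends and rolled it along an S-curve into the tray, over the hump and onto the pocket floor. I then pressed the end stop in, rolled the wheel back, let go and lifted clear. The job was handed in at about 25 s.

- **Hump:** the force on the tool at the hump stayed at or below about 7 N, plus the wheel's own weight. At the ramp by the mouth it briefly read 10.4 N.
- **End stop:** I pressed it in about 6 mm, judged from where the wheel first touched it. The force while pushing read about 8 N, more than the 6.3 N given for half travel. While backing off it read lower, and averaging the two a little way in fits about half travel. I put the difference down to friction at the stop face; the plunger itself was never measured directly.
- **Rolling on the ramp and off the hump:** the tool briefly carried part of the wheel's weight (up to about 2 N). I can't fully rule out it being a fraction of a millimetre off the surface there.
- **Last checks:** the final pictures show the wheel upright in the pocket between hump and stop, with the gripper clear. The scene view, compared with the start, shows nothing else on the bench moved.

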